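Fit the adjustable wrench to the chainring nut and tighten it

TASK

The adjustable wrench lies with its open jaws loosely around the big nut that clamps the chainring. Roll the wrench's worm with a fingertip until the jaws fit the nut snugly, without jamming them, then swing the handle to tighten the nut clockwise (seen from above) until its red line points along the red line on the chainring. Use a light touch throughout, leave the wrench sitting on the nut, and do not disturb the other things on the bench.

Things in the scene. Friction and masses are not known exactly. Their poses are not given: they have to be found in the camera images.
- wrench: the adjustable wrench with its moving jaw and worm, 275 mm long; origin under the middle of its mouth, on its underside; axes as wrench_mouth.
- nut_centre (a point): centre of the brass hex nut (36 mm across flats, 20 mm tall, underside 36.5 mm above the bench), on the upright axis it turns about. x runs along the nut's red line; at the start the two flats between the jaws look to its +y and -y. A post 22 mm thick stands 10 mm out of the nut's top.
- nut (a joint): turn of the nut, rad: 0 at the start, grows clockwise seen from above; at 0.70 (40 degrees) its red line points along the red line on the chainring; end stop at 1.3. It turns stiffly and evenly, about 0.5 N m (3 to 4 N at wrench_handle), and stays where it is left.
- jig: fixed grey round jig on the bench carrying the chainring: a flat aluminium disc 207 mm across its teeth, top face 36 mm above the bench. Neither turns. Origin on the nut's axis at bench height. The painted red target line lies on the disc, from 49 to 95 mm from the axis, 0.70 rad clockwise from the origin's x.
- wrench_mouth (a point): middle of the wrench's mouth, half-way up its 18 mm thick head; the nut's centre comes here (within 4 mm) once the jaws are snug. The loose wrench, about 0.7 kg, lies flat on the chainring. x points out of the mouth (the handle runs to -x), y to the fixed jaw (face 18 mm from here), z up; the moving jaw is on the -y side.
- wrench_worm (a point): middle of the top line of the worm, a ribbed brass roller (24 mm diameter, 20 mm long, axis along the wrench's y), 8.5 mm above the head's top face and 62.5 mm above the bench; 46 mm behind the mouth and 14.5 mm to the moving jaw's side. Axes as wrench_mouth. Stroking its top towards the mouth (wrench +x) closes the jaws, towards the handle opens them.
- worm (a joint): turn of the worm, rad, growing as the jaws close: 2 mm of jaw per rad, so 1 mm for 6 mm of stroke without slip. It takes 6 to 7 N along the stroke; finger friction is 0.5 to 0.75, so press down with about 15 N. Its mount is rigid: feel the force, and keep under 25 N or it is strained and the jaws jam. When the jaws are snug it stops and the finger slips or the stroke force rises.
- jaw (a joint): travel of the dark moving jaw, m, growing as the jaws close: the gap between the jaws is 0.046 minus this, so 0.010 is an exact fit on the nut. Starts at 0.002 to 0.005. It cannot be pushed along directly (over 30 N), only by the worm.
- wrench_handle (a point): point on the blue handle (26 mm wide, 14 mm thick, underside 38 mm above the bench), half-way up, 170 mm behind the mouth; the handle ends 67 mm further out. Beyond 105 mm from the mouth it overhangs the chainring, free above the bench. Axes as wrench_mouth. Tightening swings the handle towards wrench +y.
- oil: bystander: yellow plastic oil bottle with a red cap, 48 mm across, 130 mm tall; origin at the middle of its underside
- grease: bystander: white jar with a green lid, 64 mm across, 60 mm tall; origin at the middle of its underside
- driver: bystander: orange-handled screwdriver, 200 mm long, lying; origin at the middle of its underside
- spanner: bystander: small steel combination spanner, 180 mm long, lying flat; origin at the middle of its underside
- sprocket: bystander: loose dark steel sprocket ring, 68 mm across, 8 mm thick, lying flat; origin at the middle of its underside
- hub: bystander: black wheel hub standing on end, 56 mm across, 78 mm tall; origin at the middle of its underside
- mug: bystander: blue mug, 80 mm across, 90 mm tall; origin at the middle of its underside
There are look-alikes about, which are no part of the job. What is shaped like the jig but green or orange is not meant.

How it is judged:
By the outcome, as a careful person would: the job done as asked, in the order asked, and still so for the second after the job is handed in, with the robot touching nothing.
It also fails if it takes over 67 s, if anything falls off the work surface, if the arm or the gripper's body presses on something with over 40 N, if the wrist force passes 120 N, or if a joint passes its speed limit or range.

ROBOT

A 6-joint arm with a two-finger parallel gripper is mounted at the origin on the work surface. World frame = base frame: x ahead of the robot, y to its left, z up, the work surface at z = 0. Lengths are in mm, angles in rad, forces in N, time in s.
With the tool pointing down it reaches from about 400 to 925 mm from the base axis. Payload 12.5 kg.
Tool frame: the origin (TCP) lies where the fingers leave the gripper's body, on its centre line; the fingertips stand 78 mm ahead of it and the grasp point (between the pads) lies 59 mm ahead of it (env.tip_extent is the distance from the TCP to the fingertips, in mm); z points along the fingers, y is the direction in which the jaws open and shut (so a half turn about z gives the same grasp; the last joint's range is limited). The gripper opens to 95 mm and grips with 3 to 60 N. Pads are 20 mm wide; open, the fingers measure 119 mm over their backs; the gripper's body (75 mm by 180 mm) begins 59 mm behind the grasp point.
Start: joints at [1.047, 0.491, 1.559, -0, 1.092, -0.106], TCP at [253.576, 571.259, 292.261] pointing down, gripper open.
Joint ranges: [-3.1, 3.1], [-0.84, 2.19], [0.05, 2.79], [-1.13, 4.28], [0.06, 2.93], [-2.69, 2.69]. Speed limits (rad/s): [2.22, 2.22, 2.79, 3.14, 3.14, 3.14].

INTERFACE

Orientations are given as [roll, pitch, yaw] about the fixed x, y, z axes, in that order (R = Rz(yaw) Ry(pitch) Rx(roll)).
In Python, from cell import env gives the robot as it stands. The module is installed in compiled form; this text tells all that it offers.
- The arm moves only by the tool play_rows, never from a script. Its argument "targets" is a list of rows, each an object with "linear": the shift along the tool's x, y, z in mm, a list of three; "turn": the turn about the tool's z in rad. A call has 1 to 20 rows; each row is the pose to reach, as a shift and turn from the pose commanded when the call began, along the tool's axes at that moment; what a row does not reach only later rows make up. A row lasts 1/8 s, in which the tool goes at most 62.5 mm and 10.7 degrees, less where a joint would pass 70% of its speed; a pose out of reach is approached as far as the arm can. A call with a gripper value outside its range is refused whole. "hand" is the finger opening in mm, from 0 to 95.1, set as the call begins (left out, the last holds). The fingers move at their own pace and stop on an object; the grip force is fixed at half the most. Time passes only in rows, so rows that repeat a pose let the fingers close. It gives the time, the measured TCP pose, the force and the opening at its end, in the units of the state.
- env.state(): the state, without advancing time (a new reading comes with each control period).
- env.read_camera(name): name is "scene" or "top" or "wrist"; returns (picture, depth): 420x560x3 uint8, red, green, blue; 420x560 float32, mm along the optical axis (not along the pixel's ray), 0 where there is no reading.
- env.camera_params(name): a dict with "fx", "fy", "cx", "cy" (pixels), "R" (3x3) and "t" (3): a world point X has camera coordinates R X + t. Camera axes: x right, y down, z forward; pixel columns grow to the right and rows downward; lengths in mm; the calibration is good to about 2 mm. A picture is of the moment at which its call begins: read the wrist's pose just before it. camera_params takes no time and is no camera call; for the wrist camera it gives the pose at the moment of the call.
- env.job_done(): hands the job in, once; it reports no verdict.
The state is a dict: "t": time; "joints": joint angles; "qvel": joint speeds; "tau": joint torques, N m; "eef_pos": TCP position; "tcp_rot": TCP orientation; "ft_force": force on the tool from outside, world axes, zero at the start; "moment": the same for the moment, N m; "opening": opening from 0.0 (shut) to 1.0 (fully open).
Only numpy, scipy, OpenCV 4.12 (cv2) and the standard library are available. Lean on these libraries where they do the work, as an engineer would, in place of code of your own. Each camera call takes 0.05 s, during which the arm holds its last target.

## Working session

There is one attempt and no reset: what is moved stays moved. The work goes in short steps, Python scripts to look and compute and a tool call to move; the robot and the scene stay as the last step left them, time stands still between calls to the robot, and variables do not carry over. Pictures are saved under pics/ and viewed, and the job is handed in when it is done.

Besides the shell and the picture viewer there is one more tool, called after "Call:" as a command line: name --argument value ..., lists and objects as JSON in quotes. play_rows: Moves the arm, as the interface text tells. Its arguments: {"type":"object","properties":{"targets":{"type":"array","items":{"type":"object","properties":{"linear":{"type":"array","items":{"type":"number"}},"turn":{"type":"number"}}}},"hand":{"type":"number"}},"required":["targets"]}

```bash
mkdir -p pics; python3 - <<'E'
from cell import env
import cv2, numpy as np, pickle
s=env.state(); print(s)
D={}
for n in ("scene","top","wrist"):
    p=env.camera_params(n); im,d=env.read_camera(n); D[n]=(p,im,d)
    cv2.imwrite(f"pics/{n}0.png",im[:,:,::-1]); print(n,p)
pickle.dump(D,open("d0.pkl","wb"))
print(env.state()['t'])
E
```

```text
{'t': 0.0, 'joints': array([ 1.04739951e+00,  4.91547007e-01,  1.55947612e+00, -4.70141277e-06,
        1.09169780e+00, -1.05614376e-01]), 'qvel': array([ 0.00037551,  0.00090843,  0.00153829, -0.00068929,  0.00077817,
       -0.00065424]), 'tau': array([-1.72152089e-03, -6.12676692e+01, -2.58177406e+01,  6.91392459e-02,
        4.84309229e-02, -1.26349960e-04]), 'eef_pos': array([253.48690795, 571.10155654, 291.66031666]), 'tcp_rot': array([-3.14047023e+00, -1.14793302e-04,  2.72381232e+00]), 'ft_force': array([-0.65272636, -1.2093104 , -1.23790577]), 'moment': array([ 0.01034015, -0.00411452, -0.01831634]), 'opening': 1.0019181679551608}
scene {'fx': 382.45032655834154, 'fy': 382.45032655834154, 'cx': 277.41479610296045, 'cy': 207.6620342267305, 'R': array([[-0.87344842,  0.48634853,  0.02351527],
       [ 0.24211024,  0.47570012, -0.84563114],
       [-0.42245768, -0.73292189, -0.53324948]]), 't': array([ 408.61966499,  -14.5423595 , 1373.15484065])}
top {'fx': 462.7002072986703, 'fy': 462.7002072986703, 'cx': 279.09966954099207, 'cy': 207.6559971968055, 'R': array([[-0.04840037, -0.99881949, -0.00412774],
       [-0.97602695,  0.04817305, -0.21225163],
       [ 0.21219991, -0.00624427, -0.97720633]]), 't': array([ -35.93903841,  458.90745118, 1381.44313895])}
wrist {'fx': 296.7792441511943, 'fy': 296.7792441511943, 'cx': 277.6887764940744, 'cy': 217.08327459390748, 'R': array([[ 0.40537081,  0.91415115, -0.00147624],
       [ 0.88261999, -0.39096714,  0.26101083],
       [ 0.23802619, -0.10710913, -0.96533474]]), 't': array([-625.05895688,  -29.07100144,  389.88972693])}
0.15
```

View pics/scene0.png

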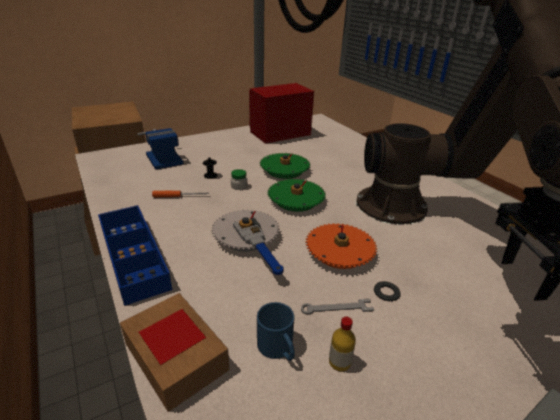

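View pics/top0.png

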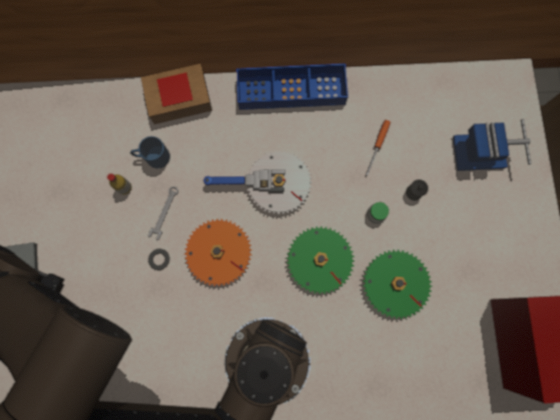

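View pics/wrist0.png

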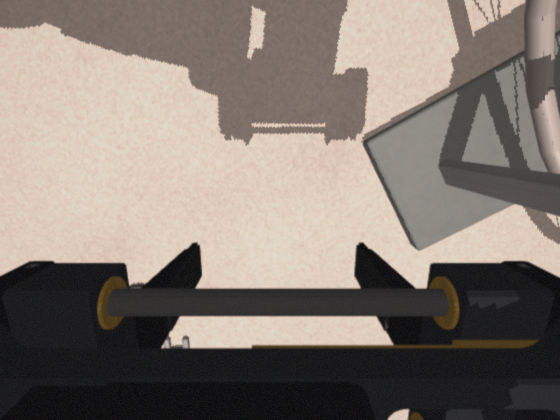

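The top view shows the silver jig near (278,183), with the wrench's blue handle running left to (205,181). I'll zoom in there.

```bash
cat > h.py <<'E'
import numpy as np, cv2, pickle
def ray(p,u,v):
    d=np.array([(u-p['cx'])/p['fx'],(v-p['cy'])/p['fy'],1.]); R=p['R']; return -R.T@p['t'], R.T@d
def onplane(p,u,v,z):
    o,d=ray(p,u,v); return o+d*(z-o[2])/d[2]
def proj(p,X):
    c=p['R']@np.asarray(X,float)+p['t']; return np.array([p['fx']*c[0]/c[2]+p['cx'],p['fy']*c[1]/c[2]+p['cy']])
E
python3 - <<'E'
from h import *
D=pickle.load(open("d0.pkl","rb"))
p,im,d=D['top']
c=im[145:225,195:325]; cv2.imwrite("pics/topz.png",cv2.resize(c[:,:,::-1],None,fx=6,fy=6,interpolation=cv2.INTER_CUBIC))
p,im,d=D['scene']
c=im[195:285,200:300]; cv2.imwrite("pics/scenez.png",cv2.resize(c[:,:,::-1],None,fx=6,fy=6,interpolation=cv2.INTER_CUBIC))
E
```

```text
(no output)
```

View pics/topz.png

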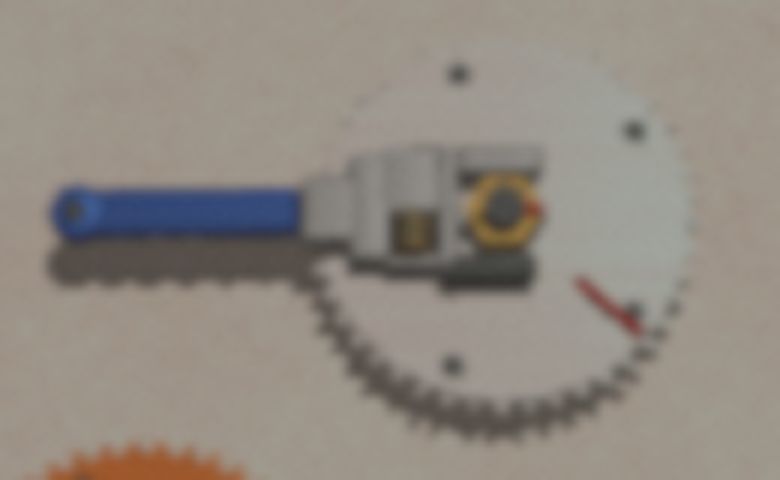

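View pics/scenez.png

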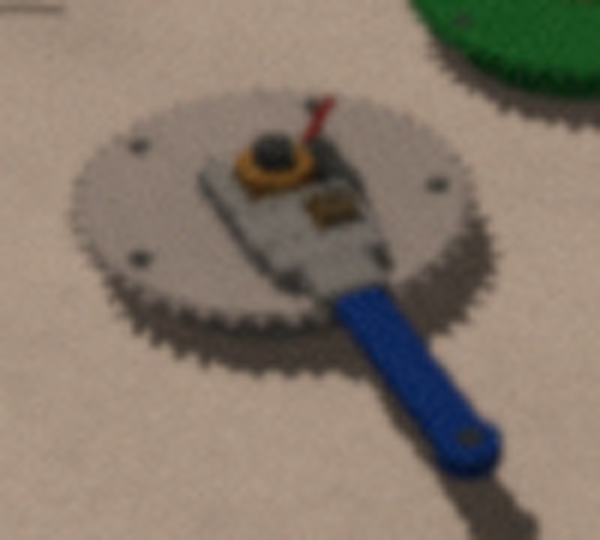

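```bash
python3 - <<'E'
from h import *
from scipy.spatial.transform import Rotation as Ro
from cell import env
D=pickle.load(open("d0.pkl","rb"))
p,im,d=D['top']
q=lambda x,y:(195+(x+.5)/6-.5,145+(y+.5)/6-.5)
for n,x,y,z in (('post',503,207,66.5),('worm',414,230,62.5),('hend',75,212,52),('hstart',295,212,52),('line1',578,281,36),('line2',640,330,36)):
    u,v=q(x,y); print(n,onplane(p,u,v,z).round(1))
p2,im2,_=D['scene']
q2=lambda x,y:(200+(x+.5)/6-.5,195+(y+.5)/6-.5)
for n,x,y,z in (('post',275,150,66.5),('worm',331,206,62.5),('hend',470,438,52),('line1',308,138,36),('line2',330,98,36)):
    u,v=q2(x,y); print(n,onplane(p2,u,v,z).round(1))
# wrist cam rel. tool
s=env.state(); p3=D['wrist'][0]
Rt=Ro.from_euler('xyz',s['tcp_rot']).as_matrix()
C=-p3['R'].T@p3['t']; print('tool R',Rt.round(3),'cam in tool',Rt.T@(C-s['eef_pos']),'cam z in tool',Rt.T@p3['R'][2], 'cam x',Rt.T@p3['R'][0])
E
```

```text
post [543.3 -60.5  66.5]
worm [534.4 -14.   62.5]
hend [555.8 162.4  52. ]
hstart [550.1  47.8  52. ]
line1 [509.8 -98.   36. ]
line2 [ 481.9 -128.9   36. ]
post [548.6 -55.3  66.5]
worm [542.6  -4.4  62.5]
hend [559.1 164.1  52. ]
line1 [509.8 -98.9  36. ]
line2 [ 482.2 -128.6   36. ]
tool R [[-0.914  0.406 -0.   ]
 [ 0.406  0.914 -0.001]
 [ 0.    -0.001 -1.   ]] cam in tool [ 73.94062143   0.62281683 -91.22934071] cam z in tool [-2.61096306e-01 -5.42326987e-04  9.65312605e-01] cam x [4.19578425e-04 9.99999684e-01 6.75301648e-04]
```

Call:
play_rows --hand 0 --targets '[{"linear":[-40,-32,0],"turn":-0.03},{"linear":[-80,-64,0],"turn":-0.06},{"linear":[-120,-96,0],"turn":-0.1},{"linear":[-160,-128,0],"turn":-0.13},{"linear":[-200,-160,0],"turn":-0.16},{"linear":[-240,-192,0],"turn":-0.19},{"linear":[-280,-224,0],"turn":-0.22},{"linear":[-320,-256,0],"turn":-0.25},{"linear":[-360,-288,0],"turn":-0.28},{"linear":[-400,-320,0],"turn":-0.31},{"linear":[-440,-352,0],"turn":-0.34},{"linear":[-480,-384,0],"turn":-0.365},{"linear":[-510,-408,0],"turn":-0.365},{"linear":[-529,-423,0],"turn":-0.365},{"linear":[-529,-423,0],"turn":-0.365},{"linear":[-529,-423,0],"turn":-0.365}]'

```text
t: 2.15
eef_pos: [565.0, -29.1, 292.1]
tcp_rot: [3.141, -0.001, 3.089]
ft_force: [-0.6, 0.0, 0.1]
opening: 0.005
```

```bash
cat > look.py <<'E'
import sys
from cell import env
from h import *
n=sys.argv[1]; cam=sys.argv[2] if len(sys.argv)>2 else 'wrist'
p=env.camera_params(cam); im,d=env.read_camera(cam); s=env.state()
pickle.dump((p,im,d,s),open(n+'.pkl','wb')); cv2.imwrite(f'pics/{n}.png',im[:,:,::-1])
print(s['t'],s['eef_pos'].round(2),s['tcp_rot'].round(4),s['ft_force'].round(2),s['opening'])
E
python3 look.py w1
```

```text
2.2 [564.97 -28.92 292.24] [ 3.1413e+00 -3.0000e-04  3.0898e+00] [ 0.29  0.37 -0.39] 0.00501686096608958
```

View pics/w1.png

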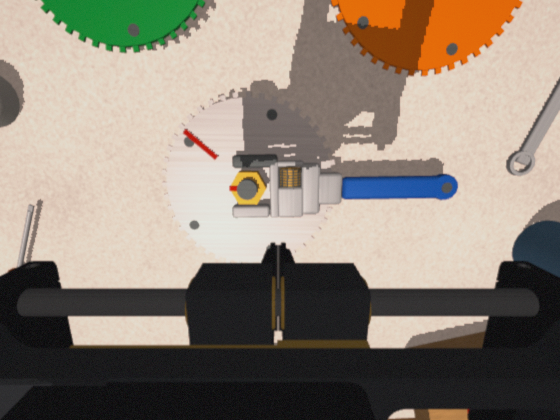

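The wrist view shows the nut at (248,188) with its red line to the left. The worm is at (291,177), the blue handle runs from (342,188) to (450,187), and the target line goes from (183,131) to (217,157). Next I'll measure these with masks.

```bash
cat > meas.py <<'E'
import sys
from h import *
from scipy import ndimage as nd
def blob(m,mina=10):
    n,l,st,c=cv2.connectedComponentsWithStats(m.astype(np.uint8))
    return [(st[i,4],c[i],l==i) for i in sorted(range(1,n),key=lambda i:-st[i,4]) if st[i,4]>=mina]
def run(n,win=None):
    p,im,d,s=pickle.load(open(n+'.pkl','rb'))
    hsv=cv2.cvtColor(im,cv2.COLOR_RGB2HSV); H,S,V=[hsv[:,:,i].astype(int) for i in range(3)]
    masks={'blue':(H>100)&(H<125)&(S>150)&(V>60),'red':((H<6)|(H>174))&(S>150)&(V>80),'yel':(H>15)&(H<32)&(S>130)&(V>110),'brass':(H>12)&(H<32)&(S>90)&(V>30)}
    return p,im,d,s,masks
if __name__=='__main__':
    n=sys.argv[1]; x0,y0,x1,y1=map(int,sys.argv[2:6]); k=float(sys.argv[6])
    p,im,d,s,M=run(n)
    for key,m in M.items():
        mm=np.zeros_like(m); mm[y0:y1,x0:x1]=m[y0:y1,x0:x1]
        for a,c,b in blob(mm,12)[:5]:
            r=cv2.minAreaRect(np.argwhere(b)[:,::-1].astype(np.float32)); dd=d[b]; dd=dd[dd>0]
            print(key,a,c.round(1),'rect',np.round(r[0],1),np.round(r[1],1),round(r[2],1),'depth',np.median(dd).round(1) if len(dd) else None)
    cv2.imwrite(f'pics/{n}z.png',cv2.resize(im[y0:y1,x0:x1,::-1],None,fx=k,fy=k,interpolation=cv2.INTER_CUBIC))
E
python3 meas.py w1 160 90 470 260 2.5
```

```text
blue 2249 [397.1 186.8] rect [399.  186.5] [ 23. 114.] 90.0 depth 335.5
red 171 [199.3 143.5] rect [199.6 144. ] [40.6  4.8] 39.3 depth 337.3
red 22 [232.9 187.9] rect [233.  187.5] [3. 6.] 90.0 depth 330.1
yel 517 [249.1 186.8] rect [248.5 187.5] [33. 33.] 90.0 depth 330.9
yel 27 [289.9 173.3] rect [290.  173.5] [7. 4.] 90.0 depth 320.9
yel 23 [284.5 180.7] rect [284.5 180.5] [9. 3.] 90.0 depth 324.6
yel 15 [289.7 183.7] rect [290.  183.5] [4. 3.] 0.0 depth 323.9
brass 609 [249.3 186.6] rect [248.  187.5] [33. 34.] 90.0 depth 330.9
brass 297 [289.8 176.1] rect [289.5 176.5] [19. 19.] 90.0 depth 323.6
```

View pics/w1z.png

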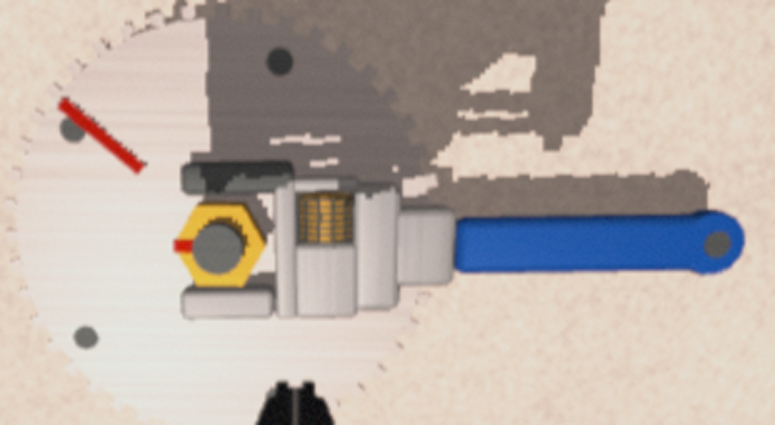

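```bash
python3 - <<'E'
from meas import *
p,im,d,s,M=run('w1')
C=-p['R'].T@p['t']; print('cam',C.round(1))
pt=lambda x,y:(160+(x+.5)/2.5-.5,90+(y+.5)/2.5-.5)
for n,(u,v),z in [('post',pt(217,247),66.5),('nut',(248.5,187.5),56.5),('worm',(289.5,176.5),62.5),('hole',pt(717,244),52),('hstart',pt(460,244),52),('line',(199.6,144),36),('nline',pt(183,246),56.5)]:
    X=onplane(p,u,v,z); dd=d[int(v)-2:int(v)+3,int(u)-2:int(u)+3]; o,r=ray(p,u,v); print(n,np.round((u,v),1),X.round(1),'depthpt',(o+r*np.median(dd)).round(1))
# line endpoints
b=blob(M['red'][:, :])[0:]
for a,c,m in b:
    if abs(c[0]-199)<3 and abs(c[1]-143)<3:
        q=np.argwhere(m)[:,::-1].astype(np.float32); vx,vy,x0,y0=cv2.fitLine(q,cv2.DIST_L2,0,.01,.01).ravel()
        t=(q-[x0,y0])@[vx,vy]; 
        A=onplane(p,x0+vx*t.min(),y0+vy*t.min(),36);B=onplane(p,x0+vx*t.max(),y0+vy*t.max(),36); print(A,B,np.degrees(np.arctan2(*(B-A)[1::-1])))
# handle axis
for a,c,m in blob(M['blue'],500):
    if 342<c[0]<460:
        q=np.argwhere(m); W=[]
        for u in range(350,430,5):
            vs=q[q[:,1]==u][:,0]; W.append(onplane(p,u,(vs.min()+vs.max())/2,52))
        W=np.array(W); k=np.polyfit(W[:,1],W[:,0],1); print('handle x=',k, 'ang',np.degrees(np.arctan(k[0])))
# triangulate with top: nut mask, worm mask
T=pickle.load(open('d0.pkl','rb'))['top']; pT,imT,_=T
hsv=cv2.cvtColor(imT,cv2.COLOR_RGB2HSV);H,S,V=[hsv[:,:,i].astype(int) for i in range(3)]
m=(H>12)&(H<32)&(S>90)&(V>30); mm=np.zeros_like(m); mm[160:200,250:300]=m[160:200,250:300]
P1={'nut':(248.5,187.5),'worm':(289.5,176.5)}
for a,c,b in blob(mm): 
    q=np.argwhere(b)[:,::-1]; c=(q.min(0)+q.max(0))/2; print(a,c)
    for k,(u,v) in P1.items():
        o1,r1=ray(p,u,v);o2,r2=ray(pT,*c)
        A=np.stack([r1,-r2],1); tt,res,*_=np.linalg.lstsq(A,o2-o1,rcond=None); print('  ',k,((o1+r1*tt[0]+o2+r2*tt[1])/2).round(1),np.sqrt(res))
E
```

```text
cam [491.5 -24.6 383.5]
post [246.5 188.5] [543.3 -60.9  66.5] depthpt [543.6 -61.1  64.7]
nut [248.5 187.5] [543.9 -59.7  56.5] depthpt [542.5 -58.8  65.1]
worm [289.5 176.5] [533.3 -13.9  62.5] depthpt [533.4 -13.9  61.8]
hole [446.5 187.3] [556.  162.5  52. ] depthpt [556.1 163.   51.2]
hstart [343.7 187.3] [550.   46.9  52. ] depthpt [550.3  47.3  50.1]
line [199.6 144. ] [ 494.5 -113.6   36. ] depthpt [ 494.5 -113.6   35.9]
nline [232.9 188.1] [543.7 -77.1  56.5] depthpt [543.7 -77.1  56.2]
[ 479.38100783 -129.28161626   36.        ] [509.6857791  -97.23360171  36.        ] 46.60144362456918
handle x= [4.06702488e-02 5.48194096e+02] ang 2.328950092324134
77 [278.5 179.5]
   nut [544.3 -60.2  56.7] [1.3418672]
   worm [509.  -39.1 204.9] [42.43197195]
10 [264.  183.5]
   nut [504.1 -30.5 218.4] [35.87477004]
   worm [533.9 -14.4  57.8] [1.3299421]
```

Call:
play_rows --targets '[{"linear":[4,3,0],"turn":0.18},{"linear":[8,6,15],"turn":0.36},{"linear":[12,9,35],"turn":0.54},{"linear":[16,12,55],"turn":0.72},{"linear":[20,14,75],"turn":0.9},{"linear":[24,16,95],"turn":1.08},{"linear":[28,18,110],"turn":1.26},{"linear":[31,20,125],"turn":1.44},{"linear":[32.2,21.4,137],"turn":1.562},{"linear":[32.2,21.4,142],"turn":1.562},{"linear":[32.2,21.4,142],"turn":1.562},{"linear":[32.2,21.4,142],"turn":1.562}]'

```text
t: 3.7
eef_pos: [534.6, -6.8, 150.7]
tcp_rot: [3.141, -0.0, 1.529]
ft_force: [0.8, -0.2, -0.4]
opening: 0.007
```

```bash
python3 look.py w2; python3 -c "
from cell import env; print(env.tip_extent)"
```

```text
3.75 [534.58  -6.83 150.71] [3.1408 0.     1.5282] [0.79 0.02 0.11] 0.004317238370647172
77.60000000000001
```

View pics/w2.png

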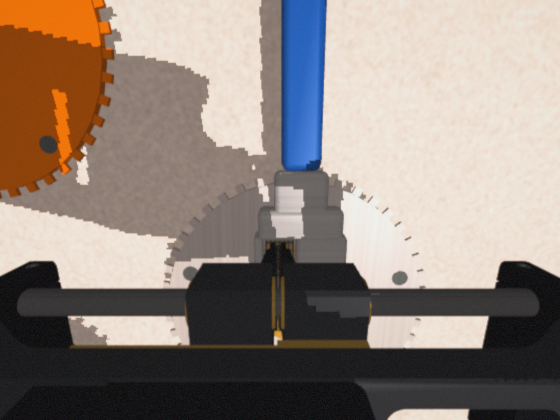

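Call:
play_rows --targets '[{"linear":[0,0,5],"turn":0},{"linear":[0,0,9],"turn":0},{"linear":[0,0,9.8],"turn":0},{"linear":[0,0,9.8],"turn":0}]'

```text
t: 4.25
eef_pos: [534.4, -6.9, 140.4]
tcp_rot: [-3.141, -0.0, 1.527]
ft_force: [0.3, 0.2, 0.5]
opening: 0.007
```

Call:
play_rows --targets '[{"linear":[0,0,0.6],"turn":0},{"linear":[0,0,0.6],"turn":0}]'

```text
t: 4.5
eef_pos: [534.4, -6.9, 140.2]
tcp_rot: [3.141, -0.0, 1.527]
ft_force: [-2.0, -0.1, 5.5]
opening: 0.004
```

Call:
play_rows --targets '[{"linear":[0,0,0.5],"turn":0},{"linear":[0,0,0.5],"turn":0}]'

```text
t: 4.75
eef_pos: [534.4, -6.9, 140.1]
tcp_rot: [3.141, 0.0, 1.527]
ft_force: [-2.0, 0.5, 11.9]
opening: 0.003
```

Call:
play_rows --targets '[{"linear":[0,0,0.3],"turn":0},{"linear":[-1,0,0.3],"turn":0},{"linear":[-2.5,0,0.3],"turn":0},{"linear":[-4,0,0.3],"turn":0}]'

```text
t: 5.25
eef_pos: [534.7, -10.4, 140.0]
tcp_rot: [3.14, -0.001, 1.527]
ft_force: [-1.0, 6.8, 12.0]
opening: 0.006
```

Call:
play_rows --targets '[{"linear":[0,0,0.35],"turn":0},{"linear":[-2,0,0.35],"turn":0},{"linear":[-4,0,0.35],"turn":0},{"linear":[-6,0,0.35],"turn":0}]'

```text
t: 5.75
eef_pos: [534.7, -16.4, 140.0]
tcp_rot: [3.139, -0.001, 1.527]
ft_force: [-0.8, 7.2, 15.6]
opening: 0.003
```

Call:
play_rows --targets '[{"linear":[-2,0,0],"turn":0},{"linear":[-4,0,0],"turn":0},{"linear":[-5.5,0,0],"turn":0}]'

```text
t: 6.12
eef_pos: [534.5, -21.9, 140.0]
tcp_rot: [3.139, -0.001, 1.527]
ft_force: [-0.9, 7.3, 15.8]
opening: 0.005
```

Call:
play_rows --targets '[{"linear":[0,0,-6],"turn":0},{"linear":[8,0,-6],"turn":0},{"linear":[15.5,0,-6],"turn":0},{"linear":[15.5,0,-3],"turn":0},{"linear":[15.5,0,-1],"turn":0},{"linear":[15.5,0,-0.6],"turn":0},{"linear":[15.5,0,-0.6],"turn":0}]'

```text
t: 7.0
eef_pos: [534.4, -6.7, 139.8]
tcp_rot: [3.141, -0.0, 1.527]
ft_force: [-2.2, 3.6, 12.5]
opening: 0.006
```

Call:
play_rows --targets '[{"linear":[-1,0,0.25],"turn":0},{"linear":[-3,0,0.35],"turn":0},{"linear":[-5,0,0.35],"turn":0},{"linear":[-7,0,0.35],"turn":0}]'

```text
t: 7.5
eef_pos: [534.2, -13.4, 139.9]
tcp_rot: [3.141, -0.001, 1.526]
ft_force: [-3.4, 8.9, 17.8]
opening: 0.007
```

Call:
play_rows --targets '[{"linear":[-2,0,-0.1],"turn":0},{"linear":[-4,0,-0.1],"turn":0}]'

```text
t: 7.75
eef_pos: [534.1, -17.3, 140.0]
tcp_rot: [3.141, -0.001, 1.526]
ft_force: [-2.9, 9.1, 16.8]
opening: 0.006
```

Call:
play_rows --targets '[{"linear":[0,0,-6],"turn":0},{"linear":[10,0,-40],"turn":0},{"linear":[40,0,-90],"turn":0},{"linear":[65,0,-130],"turn":0},{"linear":[65,0,-130],"turn":0},{"linear":[65,0,-130],"turn":0}]'

```text
t: 8.5
eef_pos: [536.4, 46.8, 268.3]
tcp_rot: [-3.141, 0.0, 1.527]
ft_force: [0.4, -0.8, 0.1]
opening: 0.004
```

```bash
python3 look.py w3; python3 meas.py w3 150 20 400 260 3
```

```text
8.55 [536.42  46.54 267.87] [-3.1397e+00  1.0000e-04  1.5264e+00] [ 1.01 -0.11 -0.37] 0.007147993066920729
blue 2851 [293.  147.9] rect [293.5 146.5] [129.  27.] 90.0 depth 301.1
brass 2101 [160.5 135.9] rect [164. 133.] [132.  28.] 90.0 depth 313.5
```

View pics/w3z.png

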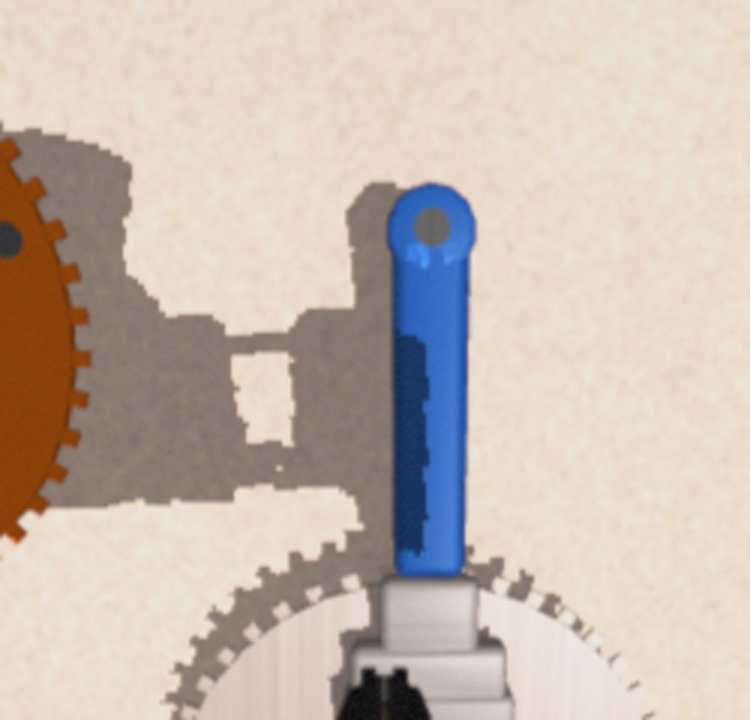

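Too far to the handle side; I'll shift toward the nut.

Call:
play_rows --targets '[{"linear":[-50,0,-10],"turn":0},{"linear":[-100,0,-20],"turn":0},{"linear":[-135,0,-20],"turn":0},{"linear":[-135,0,-20],"turn":0},{"linear":[-135,0,-20],"turn":0}]'

```text
t: 9.18
eef_pos: [530.6, -87.9, 288.0]
tcp_rot: [-3.14, -0.001, 1.526]
ft_force: [0.4, 0.2, -0.5]
opening: 0.004
```

```bash
python3 look.py w4; python3 meas.py w4 150 20 400 260 3
```

```text
9.225 [530.69 -87.47 288.24] [-3.1402e+00 -6.0000e-04  1.5267e+00] [-0.64 -0.86 -0.14] 0.005865195771838249
blue 1444 [293.4  49.6] rect [293.5  50. ] [60. 23.] 90.0 depth 295.3
red 139 [249.7 223.3] rect [249.8 223.3] [ 4.2 34.8] 40.6 depth 358.1
red 26 [289.5 195.5] rect [290. 195.] [4. 6.] 0.0 depth 328.1
yel 457 [291.9 178. ] rect [290.6 179.8] [32.1 33.9] 3.6 depth 323.8
brass 617 [290.4 178.5] rect [290.5 179.5] [35. 33.] 90.0 depth 324.4
brass 603 [157.3  37.4] rect [161.  42.] [44. 22.] 90.0 depth 306.8
brass 225 [279.6 138.4] rect [280.5 140. ] [20. 17.] 90.0 depth 308.4
brass 31 [283.  148.2] rect [283.5 148.5] [ 3. 11.] 90.0 depth 312.0
```

View pics/w4z.png

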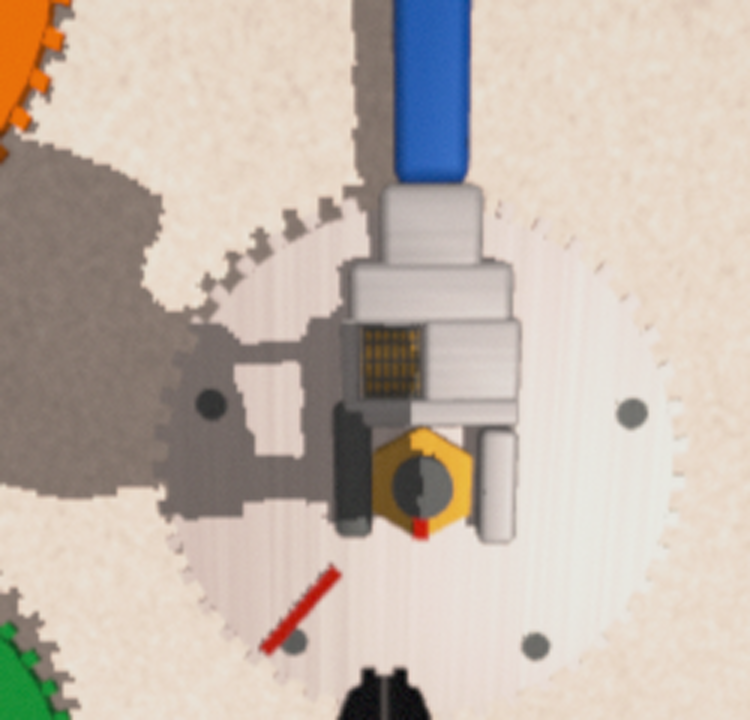

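```bash
python3 - <<'E'
from meas import *
p,im,d,s,M=run('w4')
for n,u,v,z in [('worm',280.5,140.3,62.5),('nut',290.5,179.5,56.5),('line',249.8,223.3,36)]: print(n,onplane(p,u,v,z).round(1))
pt=lambda x,y:(150+(x+.5)/3-.5,20+(y+.5)/3-.5)
for y in (450,480,510,525):
    print(y,[onplane(p,*pt(x,y),z).round(1)[0] for x,z in ((372,54),(480,54),(373,56.5),(473,56.5))])
g=cv2.cvtColor(im,cv2.COLOR_RGB2GRAY)
for v in (165,170,175,180,185,190,195): print(v,g[v,258:325])
E
```

```text
worm [535.9 -17.4  62.5]
nut [545.1 -59.3  56.5]
line [ 495.  -112.9   36. ]
450 [np.float64(527.2), np.float64(566.4), np.float64(527.6), np.float64(563.6)]
480 [np.float64(526.7), np.float64(566.2), np.float64(527.1), np.float64(563.4)]
510 [np.float64(526.2), np.float64(566.0), np.float64(526.6), np.float64(563.2)]
525 [np.float64(525.9), np.float64(565.9), np.float64(526.3), np.float64(563.1)]
165 [110 105  96  68  51  51  53  55  55  56  55  55  51  55  50  63  98 109
 112 111 109 105 105  99  90  83  78  79 111 161 173 175 180 183 180 181
 179 162 151 163 183 211 219 223 222 219 152 111 108 106  98  82  92 128
 160 174 181 188 192 195 197 198 195 175 171 216 227]
170 [107 108 101  68  52  49  53  53  53  53  50  52  55  51  48  59  84  81
  75  80  85  84  88  90  89  85  87  85  86  93  94  97 107 163 178 179
 165 175 179 179 181 180 181 181 178 166 138 113 106 105  97  82 105 142
 173 186 193 199 203 208 211 216 210 184 176 218 226]
175 [109 108 102  68  53  50  52  50  52  54  54  52  51  52  51  50  82  86
  87  88  88  88  86  84  73  59  51  52  51  51  55  60  93 103 106
[... 539 characters left out ...]
 77  82  98 106 106
 106 106 106 107 107 108 125 173 183 185 188 185 168 128  93  83 117 149
 179 189 195 202 206 209 215 220 202 176 217 227 228]
190 [205 144 108  81  59  48  54  52  52  56  53  55  55  54  51  54  86  90
  86  85  86  87  85  88  85  77  64  55  51  50  51  59  89 103 106 105
 104 107 119 145 169 178 181 183 185 184 186 183 158 119  87  81 119 156
 181 190 196 199 207 209 215 219 199 175 216 226 228]
195 [214 208 202 152  93  82  90  91  98 104 104 107 112 110  98  98 197 219
 222 223 221 215 203 180 151 121  97  84  80  66  76  78  74  80 115 168
 180 181 180 192 203 213 221 224 225 225 223 194 180 173 125  91 124 158
 179 191 197 201 207 210 214 217 195 176 217 226 228]
```

Call:
play_rows --targets '[{"linear":[35,1,30],"turn":0},{"linear":[70,1.8,70],"turn":0},{"linear":[78.2,1.8,115],"turn":0},{"linear":[78.2,1.8,140],"turn":0},{"linear":[78.2,1.8,146],"turn":0},{"linear":[78.2,1.8,147],"turn":0},{"linear":[78.2,1.8,147],"turn":0}]'

```text
t: 10.1
eef_pos: [536.5, -9.8, 143.0]
tcp_rot: [3.14, 0.0, 1.527]
ft_force: [1.1, -0.0, -0.1]
opening: 0.003
```

Call:
play_rows --targets '[{"linear":[0,0,0.5],"turn":0},{"linear":[0,0,0.5],"turn":0}]'

```text
t: 10.35
eef_pos: [536.2, -9.9, 142.0]
tcp_rot: [3.141, 0.0, 1.527]
ft_force: [-0.6, -0.2, -0.6]
opening: 0.005
```

Call:
play_rows --targets '[{"linear":[0,0,1.3],"turn":0},{"linear":[0,0,1.3],"turn":0}]'

```text
t: 10.6
eef_pos: [536.2, -9.9, 140.3]
tcp_rot: [3.141, -0.0, 1.527]
ft_force: [-0.6, -0.1, 1.2]
opening: 0.005
```

Call:
play_rows --targets '[{"linear":[0,0,0.9],"turn":0},{"linear":[0,0,0.9],"turn":0}]'

```text
t: 10.85
eef_pos: [536.2, -9.8, 140.1]
tcp_rot: [3.141, 0.0, 1.527]
ft_force: [-2.7, -0.3, 10.8]
opening: 0.003
```

Call:
play_rows --targets '[{"linear":[0,0,0.4],"turn":0},{"linear":[-2,0,0.4],"turn":0},{"linear":[-4,0,0.4],"turn":0},{"linear":[-6,0,0.4],"turn":0}]'

```text
t: 11.35
eef_pos: [535.9, -15.1, 140.0]
tcp_rot: [3.141, -0.001, 1.526]
ft_force: [-2.7, 7.9, 16.4]
opening: 0.003
```

Call:
play_rows --targets '[{"linear":[-2,0,0],"turn":0},{"linear":[-4,0,0],"turn":0},{"linear":[-6,0,0],"turn":0}]'

```text
t: 11.72
eef_pos: [535.6, -21.0, 139.9]
tcp_rot: [3.141, -0.001, 1.527]
ft_force: [-2.2, 8.7, 16.6]
opening: 0.003
```

Call:
play_rows --targets '[{"linear":[-1.5,0,0],"turn":0},{"linear":[-3,0,0],"turn":0},{"linear":[-4,0,0],"turn":0}]'

```text
t: 12.1
eef_pos: [535.2, -24.8, 139.9]
tcp_rot: [3.142, -0.001, 1.526]
ft_force: [-4.2, 9.8, 17.4]
opening: 0.006
```

Call:
play_rows --targets '[{"linear":[0,0,-10],"turn":0},{"linear":[-10,0,-60],"turn":0},{"linear":[-45,-1,-110],"turn":0},{"linear":[-60,5,-140],"turn":0},{"linear":[-60,5,-140],"turn":0},{"linear":[-60,5,-140],"turn":0},{"linear":[-60,5,-140],"turn":0}]'

```text
t: 12.98
eef_pos: [537.4, -85.4, 277.7]
tcp_rot: [-3.139, -0.001, 1.527]
ft_force: [-0.1, -0.9, 0.7]
opening: 0.002
```

```bash
python3 look.py w5; python3 meas.py w5 200 110 360 240 5
```

```text
13.025 [537.49 -85.43 277.83] [-3.1396e+00 -6.0000e-04  1.5274e+00] [ 0.06 -0.75 -0.61] 0.004817863292410442
red 139 [244.1 227.1] rect [244.2 227.1] [ 4.2 33.9] 40.6 depth 348.4
red 22 [284.2 200.5] rect [284.  200.5] [5. 4.] 90.0 depth 319.2
yel 455 [287.1 182.7] rect [285.5 184. ] [33. 34.] 0.0 depth 314.8
brass 674 [284.6 182.6] rect [284.5 184. ] [36. 35.] 90.0 depth 315.1
brass 231 [272.8 141.3] rect [273.1 140.3] [17.2 18.8] 4.8 depth 299.1
brass 20 [275.2 152.3] rect [276. 152.] [10.  2.] 0.0 depth 304.5
```

View pics/w5z.png

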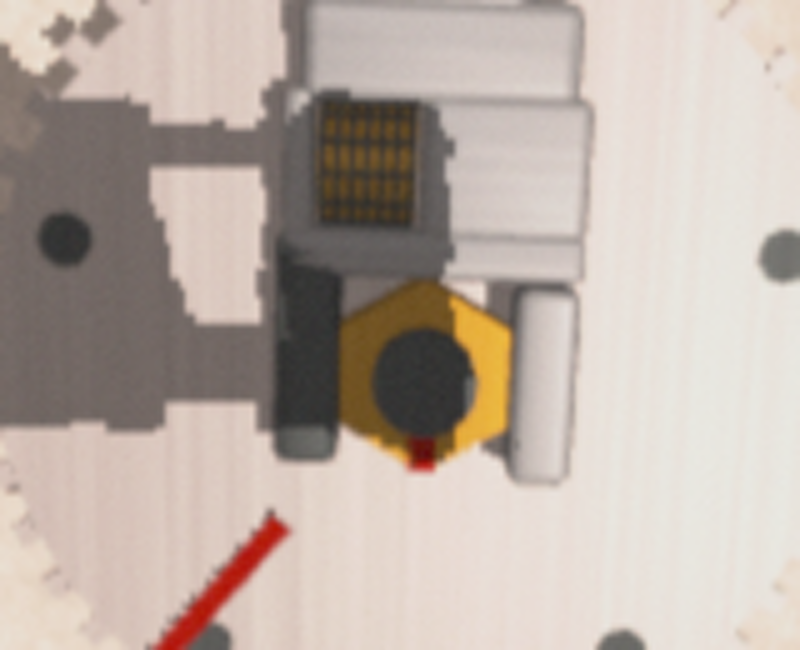

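```bash
python3 - <<'E'
from meas import *
p,im,d,s,M=run('w5')
pt=lambda x,y:(200+(x+.5)/5-.5,110+(y+.5)/5-.5)
for n,x,y,z in [('worm',365,162,62.5),('nut',425,372,56.5),('post',424,382,66.5)]: print(n,onplane(p,*pt(x,y),z).round(1))
X=[onplane(p,*pt(x,370),z)[0].round(2) for x,z in ((340,54),(511,54),(340,56.5),(511,56.5))];print(X)
E
```

```text
worm [534.5 -16.1  62.5]
nut [545.  -59.8  56.5]
post [544.6 -60.3  66.5]
[np.float64(526.92), np.float64(563.39), np.float64(527.03), np.float64(563.21)]
```

Call:
play_rows --targets '[{"linear":[35,-3,30],"turn":0},{"linear":[70,-5,70],"turn":0},{"linear":[76.2,-6.4,110],"turn":0},{"linear":[76.2,-6.4,132],"turn":0},{"linear":[76.2,-6.4,136],"turn":0},{"linear":[76.2,-6.4,136.5],"turn":0},{"linear":[76.2,-6.4,136.5],"turn":0},{"linear":[76.2,-6.4,136.5],"turn":0}]'

```text
t: 14.02
eef_pos: [534.9, -9.7, 143.2]
tcp_rot: [3.14, 0.0, 1.527]
ft_force: [-0.0, -0.2, -0.7]
opening: 0.003
```

Call:
play_rows --targets '[{"linear":[0,0,2.2],"turn":0},{"linear":[0,0,2.6],"turn":0},{"linear":[0,0,2.6],"turn":0}]'

```text
t: 14.4
eef_pos: [534.9, -9.6, 140.2]
tcp_rot: [3.141, 0.0, 1.527]
ft_force: [-0.9, 0.8, 5.4]
opening: 0.006
```

Call:
play_rows --targets '[{"linear":[0,0,0.75],"turn":0},{"linear":[0,0,0.75],"turn":0},{"linear":[-1,0,0.75],"turn":0},{"linear":[-2,0,0.75],"turn":0}]'

```text
t: 14.9
eef_pos: [534.8, -11.0, 140.1]
tcp_rot: [3.14, -0.001, 1.527]
ft_force: [-1.3, 7.2, 12.4]
opening: 0.003
```

Call:
play_rows --targets '[{"linear":[-1,0,0.2],"turn":0},{"linear":[-2,0,0.2],"turn":0}]'

```text
t: 15.15
eef_pos: [534.6, -12.8, 140.0]
tcp_rot: [3.141, -0.001, 1.527]
ft_force: [-3.0, 7.2, 15.9]
opening: 0.006
```

Call:
play_rows --targets '[{"linear":[-1,0,0],"turn":0},{"linear":[-2,0,0],"turn":0}]'

```text
t: 15.4
eef_pos: [534.4, -14.8, 140.0]
tcp_rot: [3.141, -0.001, 1.527]
ft_force: [-4.1, 8.9, 15.8]
opening: 0.009
```

Call:
play_rows --targets '[{"linear":[-1,0,0],"turn":0},{"linear":[-2,0,0],"turn":0}]'

```text
t: 15.65
eef_pos: [534.1, -16.6, 140.0]
tcp_rot: [3.141, -0.001, 1.527]
ft_force: [-3.4, 10.0, 17.4]
opening: 0.004
```

Call:
play_rows --targets '[{"linear":[-1,0,0],"turn":0},{"linear":[-2,0,0],"turn":0}]'

```text
t: 15.9
eef_pos: [534.3, -18.6, 140.0]
tcp_rot: [3.141, -0.001, 1.527]
ft_force: [-2.5, 11.0, 15.4]
opening: 0.006
```

Call:
play_rows --targets '[{"linear":[0.5,0,-0.8],"turn":0},{"linear":[0.5,0,-10],"turn":0},{"linear":[-10,0,-60],"turn":0},{"linear":[-45,0,-100],"turn":0},{"linear":[-66,3,-120],"turn":0},{"linear":[-66,3,-120],"turn":0},{"linear":[-66,3,-120],"turn":0},{"linear":[-66,3,-120],"turn":0}]'

```text
t: 16.9
eef_pos: [534.1, -84.9, 257.9]
tcp_rot: [-3.14, -0.001, 1.528]
ft_force: [0.4, -0.1, 0.5]
opening: 0.003
```

```bash
python3 look.py w6; python3 meas.py w6 200 110 360 240 5
```

```text
16.95 [534.16 -84.91 258.03] [-3.1401e+00 -5.0000e-04  1.5276e+00] [-0.18  1.1   0.09] 0.004475432054762709
red 116 [247.8 229.4] rect [247.4 229.8] [ 4.2 27.6] 41.6 depth 328.7
red 25 [287.4 204.5] rect [287.  204.5] [5. 4.] 90.0 depth 300.1
yel 495 [290.3 185.6] rect [288.8 187.1] [34.4 36.3] 2.9 depth 295.7
brass 746 [288.  185.5] rect [288. 187.] [38. 36.] 90.0 depth 295.9
brass 244 [276.2 142.1] rect [276.5 143. ] [19. 24.] 0.0 depth 279.9
brass 23 [269. 149.] rect [269. 149.] [4. 4.] 90.0 depth 281.6
```

View pics/w6z.png

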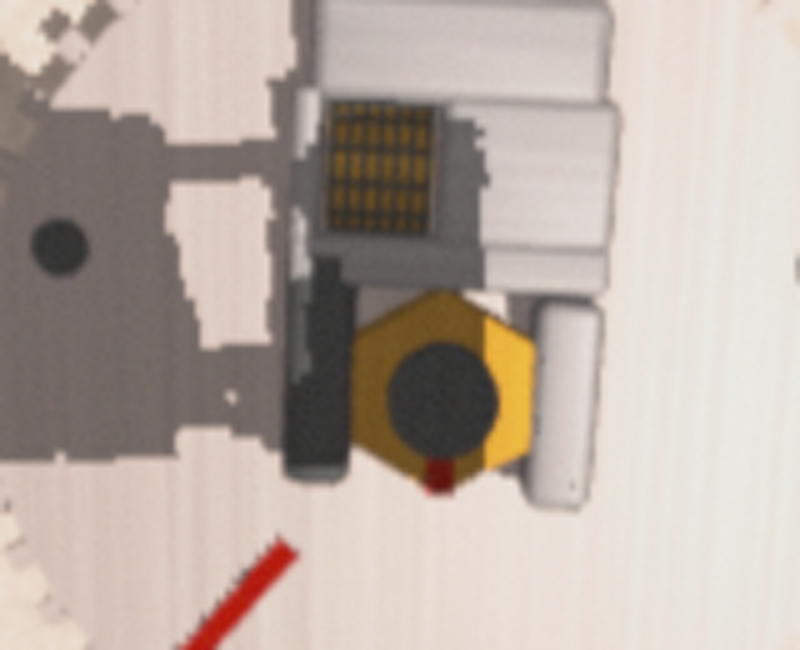

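Call:
play_rows --targets '[{"linear":[35,-1,30],"turn":0},{"linear":[70,-2.8,70],"turn":0},{"linear":[73.9,-2.8,100],"turn":0},{"linear":[73.9,-2.8,114],"turn":0},{"linear":[73.9,-2.8,117.5],"turn":0},{"linear":[73.9,-2.8,118.3],"turn":0},{"linear":[73.9,-2.8,118.3],"turn":0},{"linear":[73.9,-2.8,118.3],"turn":0}]'

```text
t: 17.95
eef_pos: [535.0, -11.9, 141.2]
tcp_rot: [3.14, 0.0, 1.526]
ft_force: [-0.5, 0.4, 0.6]
opening: 0.003
```

Call:
play_rows --targets '[{"linear":[0,0,1],"turn":0},{"linear":[0,0,1.5],"turn":0},{"linear":[0,0,1.5],"turn":0}]'

```text
t: 18.32
eef_pos: [535.0, -11.7, 140.1]
tcp_rot: [3.14, 0.0, 1.527]
ft_force: [-3.3, -0.4, 12.4]
opening: 0.006
```

Call:
play_rows --targets '[{"linear":[0,0,0.25],"turn":0},{"linear":[-1,0,0.25],"turn":0},{"linear":[-1,0,0.25],"turn":0}]'

```text
t: 18.7
eef_pos: [535.0, -12.1, 140.0]
tcp_rot: [3.14, -0.001, 1.527]
ft_force: [-2.1, 5.6, 14.1]
opening: 0.004
```

Call:
play_rows --targets '[{"linear":[-1,0,0.1],"turn":0},{"linear":[-1,0,0.1],"turn":0}]'

```text
t: 18.95
eef_pos: [534.9, -12.8, 140.0]
tcp_rot: [3.14, -0.001, 1.526]
ft_force: [-2.9, 8.9, 16.4]
opening: 0.006
```

Call:
play_rows --targets '[{"linear":[-1,0,0],"turn":0},{"linear":[-1,0,0],"turn":0}]'

```text
t: 19.2
eef_pos: [534.9, -13.7, 140.0]
tcp_rot: [3.14, -0.001, 1.527]
ft_force: [-3.0, 8.4, 14.8]
opening: 0.004
```

Call:
play_rows --targets '[{"linear":[-1,0,0.2],"turn":0},{"linear":[-2,0,0.2],"turn":0}]'

```text
t: 19.45
eef_pos: [535.0, -15.7, 140.0]
tcp_rot: [3.139, -0.001, 1.527]
ft_force: [-1.6, 9.6, 17.4]
opening: 0.007
```

The stroke force now follows the press at a ratio of about 0.57, so the finger is slipping. The jaws are snug. Next I'll move to the handle's near side.

Call:
play_rows --targets '[{"linear":[0.5,0,-1],"turn":0},{"linear":[1,0,-15],"turn":0},{"linear":[30,-10,-25],"turn":0},{"linear":[75,-20,-25],"turn":0},{"linear":[110,-28.3,-25],"turn":0},{"linear":[126.2,-28.3,-25],"turn":0},{"linear":[126.2,-28.3,-25],"turn":0},{"linear":[126.2,-28.3,-25],"turn":0}]'

```text
t: 20.45
eef_pos: [512.2, 109.9, 163.6]
tcp_rot: [3.141, 0.0, 1.526]
ft_force: [-0.3, -1.1, -0.3]
opening: 0.002
```

```bash
python3 look.py w7; python3 look.py t7 top;  python3 - <<'E'
from meas import *
p,im,d,s,M=run('t7')
hsv=cv2.cvtColor(im,cv2.COLOR_RGB2HSV); m=(hsv[:,:,0]<14)&(hsv[:,:,1]>150)&(hsv[:,:,2]>80)
for a,c,b in blob(m,300)[:2]:
    q=np.argwhere(b); print(a,c,onplane(p,*c,36).round(1))
    print('far edge',onplane(p,c[0],q[:,0].min(),36).round(1))
E
```

```text
20.5 [512.14 109.73 163.57] [3.1415 0.     1.5258] [ 0.01 -0.14  0.27] -1.211887700440341e-06
20.55 [512.1  109.69 163.52] [-3.1415 -0.      1.5255] [-0.02  0.85 -0.53] 0.007981006738464753
2585 [546.73423598 343.63868472] [  14.  -821.1   36. ]
far edge [ 147.1 -844.    36. ]
1118 [223.54382826 267.10286225] [283.2 119.1  36. ]
far edge [388.  116.7  36. ]
```

View pics/w7.png

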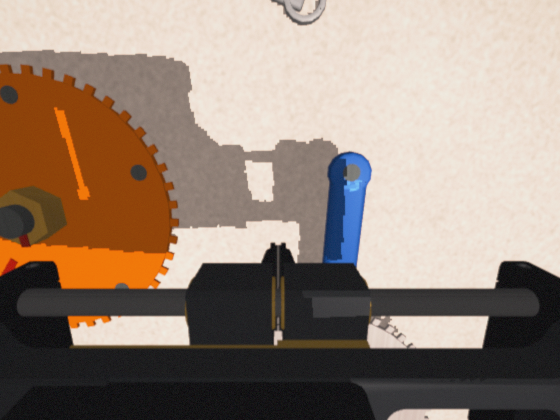

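View pics/t7.png

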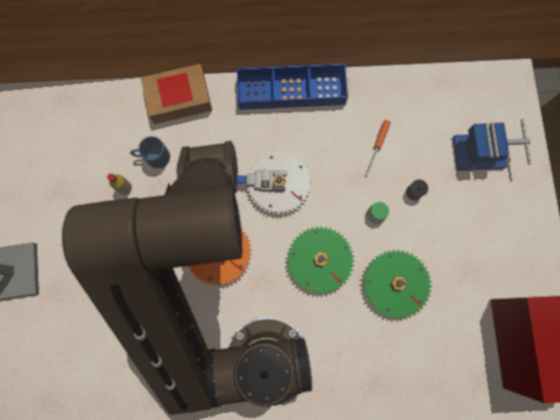

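```bash
python3 - <<'E'
from meas import *
p,im,d,s,M=run('w7')
print('hole',onplane(p,352,172,52).round(1))
b=[x for x in blob(M['blue'],500)][0][2]; q=np.argwhere(b)
for v in range(195,262,11):
    us=q[q[:,0]==v][:,1]; print(v,onplane(p,us.min(),v,52).round(1),onplane(p,us.max(),v,52).round(1))
E
```

```text
hole [564.7 158.6  52. ]
195 [549.1 143.4  52. ] [573.4 142.3  52. ]
206 [548.4 135.6  52. ] [572.2 134.5  52. ]
217 [548.4 127.6  52. ] [571.8 126.5  52. ]
228 [547.7 119.4  52. ] [570.6 118.4  52. ]
239 [547.  111.1  52. ] [570.1 110.1  52. ]
250 [546.2 102.6  52. ] [569.6 101.6  52. ]
261 [545.5  94.   52. ] [568.3  93.   52. ]
```

Call:
play_rows --targets '[{"linear":[0,0,15],"turn":0.02},{"linear":[0,0,32],"turn":0.035},{"linear":[0,0,43],"turn":0.035},{"linear":[0,0,46.5],"turn":0.035},{"linear":[0,5,46.5],"turn":0.035},{"linear":[0,10,46.5],"turn":0.035},{"linear":[0,15,46.5],"turn":0.035},{"linear":[0,15,46.5],"turn":0.035}]'

```text
t: 21.55
eef_pos: [527.3, 110.0, 117.3]
tcp_rot: [3.141, -0.0, 1.492]
ft_force: [-1.6, -0.3, 0.7]
opening: 0.005
```

Call:
play_rows --targets '[{"linear":[0,2,0],"turn":0},{"linear":[0,4,0],"turn":0},{"linear":[0,6,0],"turn":0},{"linear":[0,6,0],"turn":0}]'

```text
t: 22.05
eef_pos: [533.0, 109.6, 117.0]
tcp_rot: [3.141, -0.0, 1.492]
ft_force: [0.2, 0.3, -0.1]
opening: 0.006
```

Call:
play_rows --targets '[{"linear":[0,1.5,0],"turn":0},{"linear":[0,3,0],"turn":0},{"linear":[0,3,0],"turn":0}]'

```text
t: 22.42
eef_pos: [535.9, 109.3, 117.0]
tcp_rot: [3.142, -0.0, 1.492]
ft_force: [0.2, -0.3, -0.1]
opening: 0.004
```

Call:
play_rows --targets '[{"linear":[0,1.5,0],"turn":0},{"linear":[0,3,0],"turn":0},{"linear":[0,4,0],"turn":0},{"linear":[0,4,0],"turn":0}]'

```text
t: 22.92
eef_pos: [539.8, 109.0, 117.0]
tcp_rot: [-3.141, -0.0, 1.492]
ft_force: [-0.7, -0.4, -0.6]
opening: 0.001
```

Call:
play_rows --targets '[{"linear":[0,1.5,0],"turn":0},{"linear":[0,3,0],"turn":0},{"linear":[0,3,0],"turn":0}]'

```text
t: 23.3
eef_pos: [542.5, 108.9, 116.9]
tcp_rot: [-3.141, -0.0, 1.492]
ft_force: [-4.9, 1.6, 1.0]
opening: 0.004
```

Call:
play_rows --targets '[{"linear":[0.3,4.2,0],"turn":0.025},{"linear":[0.6,8.4,0],"turn":0.05},{"linear":[0.7,12.6,0],"turn":0.075},{"linear":[0.7,16.9,0],"turn":0.1},{"linear":[0.6,21.1,0],"turn":0.125},{"linear":[0.4,25.3,0],"turn":0.15}]'

```text
t: 24.05
eef_pos: [568.4, 107.2, 117.0]
tcp_rot: [3.141, -0.0, 1.34]
ft_force: [-4.0, 2.9, 0.8]
opening: 0.004
```

Call:
play_rows --targets '[{"linear":[0.3,4.2,0],"turn":0.025},{"linear":[0.6,8.4,0],"turn":0.05},{"linear":[0.7,12.6,0],"turn":0.075},{"linear":[0.7,16.9,0],"turn":0.1},{"linear":[0.6,21.1,0],"turn":0.125},{"linear":[0.4,25.3,0],"turn":0.15},{"linear":[0.1,29.5,0],"turn":0.175},{"linear":[-0.3,33.7,0],"turn":0.2}]'

```text
t: 25.05
eef_pos: [601.3, 99.3, 117.0]
tcp_rot: [3.141, -0.0, 1.14]
ft_force: [-3.1, 4.4, -0.9]
opening: 0.006
```

Call:
play_rows --targets '[{"linear":[0.3,4.2,0],"turn":0.025},{"linear":[0.6,8.4,0],"turn":0.05},{"linear":[0.7,12.6,0],"turn":0.075},{"linear":[0.7,16.9,0],"turn":0.1},{"linear":[0.6,21.1,0],"turn":0.125},{"linear":[0.4,25.3,0],"turn":0.15},{"linear":[0.1,29.5,0],"turn":0.175},{"linear":[-0.3,33.7,0],"turn":0.2},{"linear":[-0.8,37.9,0],"turn":0.225}]'

```text
t: 26.18
eef_pos: [635.5, 82.8, 117.1]
tcp_rot: [3.141, -0.001, 0.915]
ft_force: [-1.3, 5.1, 0.2]
opening: 0.006
```

```bash
python3 look.py s8 scene; python3 look.py t8 top; python3 - <<'E'
import cv2,numpy as np
a=cv2.imread('pics/s8.png'); b=cv2.imread('pics/t8.png')
A=cv2.resize(a[190:290,190:300],None,fx=3.6,fy=3.6,interpolation=cv2.INTER_CUBIC); B=cv2.resize(b[130:230,200:310],None,fx=3.6,fy=3.6,interpolation=cv2.INTER_CUBIC)
cv2.imwrite('pics/st8.png',np.hstack([A,B]))
E
```

```text
26.225 [635.92  82.55 117.1 ] [ 3.1407e+00 -1.0000e-03  9.1390e-01] [-0.6   3.62 -1.12] 0.010675894289238002
26.275 [635.66  82.55 117.08] [ 3.1406e+00 -9.0000e-04  9.1570e-01] [-0.19  2.09 -0.41] 0.002470126775826425
```

View pics/st8.png

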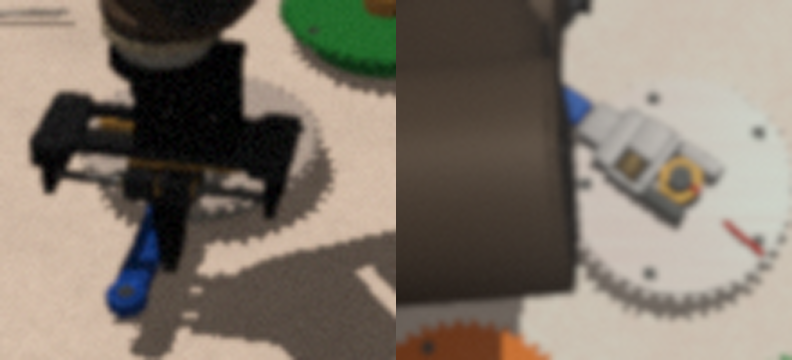

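Call:
play_rows --targets '[{"linear":[0,-8,0],"turn":0},{"linear":[0,-14,-15],"turn":0},{"linear":[0,-14,-70],"turn":0},{"linear":[-40,-5,-115],"turn":0},{"linear":[-95,5,-140],"turn":0},{"linear":[-150,15,-150],"turn":0},{"linear":[-195,15,-155],"turn":0},{"linear":[-195,15,-155],"turn":0},{"linear":[-195,15,-155],"turn":0}]'

```text
t: 27.4
eef_pos: [528.3, -80.9, 272.9]
tcp_rot: [3.14, -0.001, 0.917]
ft_force: [0.0, 0.5, 0.1]
opening: 0.004
```

```bash
python3 look.py w9; python3 meas.py w9 170 60 400 250 3.4
```

```text
27.45 [528.52 -80.57 272.51] [ 3.1408e+00 -5.0000e-04  9.1730e-01] [ 0.07 -0.11 -0.02] 0.005533329930780782
blue 463 [281.9  68.9] rect [282.   69.5] [19. 24.] 90.0 depth 286.1
red 63 [273.  233.7] rect [272.9 233.5] [ 3.4 17.3] 4.8 depth 345.4
red 18 [278.8 199.8] rect [278.5 199.5] [5. 3.] 90.0 depth 313.9
yel 502 [282.1 179.1] rect [281.4 180.9] [38.9 29.3] 39.0 depth 309.0
brass 685 [279.1 182. ] rect [279. 183.] [36. 34.] 90.0 depth 310.2
brass 312 [265.9 141.2] rect [265.5 141.5] [23. 19.] 90.0 depth 294.1
```

View pics/w9z.png

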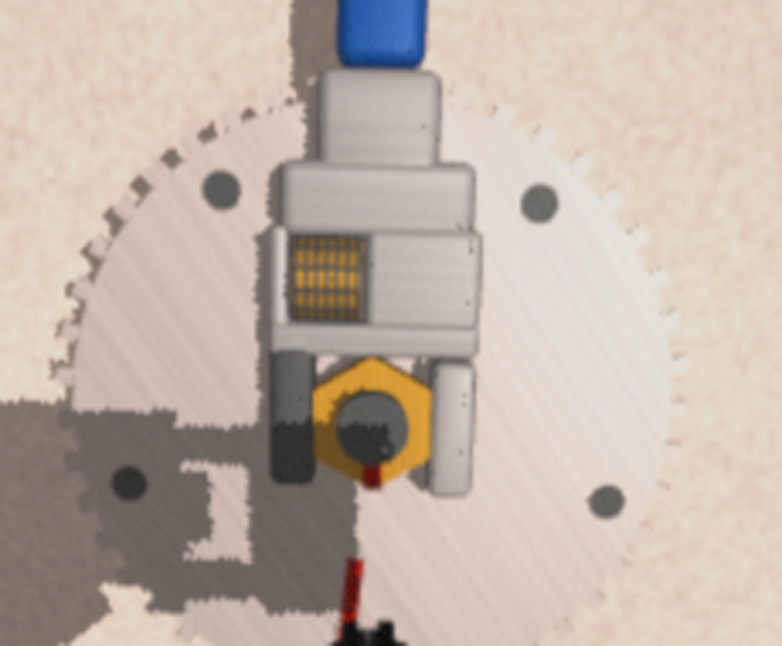

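```bash
cat > ang.py <<'E'
import sys
from meas import *
def ang(n,win):
    p,im,d,s,M=run(n); x0,y0,x1,y1=win
    cut=lambda m:(lambda z:(z.__setitem__((slice(y0,y1),slice(x0,x1)),m[y0:y1,x0:x1]),z)[1])(np.zeros_like(m))
    # nut hull from brass+red+inside
    B=[b for a,c,b in blob(cut(M['brass']),300)]
    B=max(B,key=lambda b:np.argwhere(b)[:,0].mean())
    R=[(a,c,b) for a,c,b in blob(cut(M['red']),10)]
    nr=min(R,key=lambda r:np.hypot(*(r[1]-np.argwhere(B)[:,::-1].mean(0)))); tr=[r for r in R if r is not nr][0]
    W=np.array([onplane(p,u,v,56.5)[:2] for v,u in np.argwhere(B|nr[2])],np.float32)
    h=cv2.convexHull(W)[:,0]; mom=cv2.moments(h); N=np.array([mom['m10'],mom['m01']])/mom['m00']
    # hex orientation: directional of hull edges weighted, mod 60
    e=np.diff(np.vstack([h,h[:1]]),axis=0); L=np.hypot(*e.T); a=np.arctan2(e[:,1],e[:,0]); k=L>4
    hexa=np.degrees(np.angle((L[k]*np.exp(6j*a[k])).sum()))/6
    nl=np.array([onplane(p,u,v,56.5)[:2] for v,u in np.argwhere(nr[2])]).mean(0)
    T=np.array([onplane(p,u,v,36)[:2] for v,u in np.argwhere(tr[2])])
    vx,vy,cx,cy=cv2.fitLine(T.astype(np.float32),cv2.DIST_L2,0,.01,.01).ravel(); tl=T.mean(0)
    A=lambda q:np.degrees(np.arctan2(q[1],q[0]))
    N0=np.array([544.7,-60.2])
    print(n,'N',N.round(1),'nutline',A(nl-N).round(1),A(nl-N0).round(1),'hex mod60',hexa.round(1),'target',A(tl-N).round(1),A(tl-N0).round(1),'fit',A(np.array([-vx,-vy]) if vx>0 else np.array([vx,vy])).round(1))
if __name__=='__main__': ang(sys.argv[1],list(map(int,sys.argv[2:6])))
E
for a in "w1 160 90 275 260" "w4 230 150 330 260" "w5 230 150 330 250" "w6 230 150 330 250" "w9 230 150 330 250"; do python3 ang.py $a; done
```

```text
w1 N [544.1 -60.5] nutline -92.2 -94.2 hex mod60 26.1 target -133.2 -133.4 fit -133.4
w4 N [544.9 -60.4] nutline -95.2 -94.4 hex mod60 26.7 target -133.6 -133.4 fit -133.4
w5 N [544.8 -60.5] nutline -93.0 -92.6 hex mod60 25.6 target -133.6 -133.4 fit -133.3
w6 N [544.8 -60.2] nutline -94.0 -93.8 hex mod60 26.0 target -133.4 -133.4 fit -133.4
w9 N [545.3 -60.5] nutline -128.2 -125.9 hex mod60 -7.9 target -133.9 -133.3 fit -133.1
```

Call:
play_rows --targets '[{"linear":[50,-10,5],"turn":0},{"linear":[105,-20,15],"turn":0},{"linear":[155,-29,40],"turn":0},{"linear":[195,-29,85],"turn":0},{"linear":[195,-29,135],"turn":0},{"linear":[195,-29,155],"turn":0},{"linear":[195,-29,155],"turn":0},{"linear":[195,-29,155],"turn":0},{"linear":[195,-23,155],"turn":0},{"linear":[195,-19,155],"turn":0},{"linear":[195,-19,155],"turn":0}]'

```text
t: 28.82
eef_pos: [632.2, 84.8, 117.5]
tcp_rot: [3.141, -0.001, 0.916]
ft_force: [0.0, 0.5, -0.1]
opening: 0.002
```

Call:
play_rows --targets '[{"linear":[0,2,0],"turn":0},{"linear":[0,4,0],"turn":0},{"linear":[0.2,7.2,0],"turn":0.019},{"linear":[0.4,10.4,0],"turn":0.038},{"linear":[0.6,13.6,0],"turn":0.057},{"linear":[0.7,16.8,0],"turn":0.076},{"linear":[0.7,20,0],"turn":0.095},{"linear":[0.7,20,0],"turn":0.095}]'

```text
t: 29.82
eef_pos: [648.4, 73.3, 117.0]
tcp_rot: [3.141, -0.0, 0.821]
ft_force: [-1.7, 2.1, 0.6]
opening: 0.009
```

Now I'll back off and look.

Call:
play_rows --targets '[{"linear":[0,-8,0],"turn":0},{"linear":[0,-14,-15],"turn":0},{"linear":[0,-14,-70],"turn":0},{"linear":[-40,-5,-115],"turn":0},{"linear":[-95,5,-140],"turn":0},{"linear":[-150,25,-150],"turn":0},{"linear":[-195,35,-165],"turn":0},{"linear":[-195,35,-165],"turn":0},{"linear":[-195,35,-165],"turn":0}]'

```text
t: 30.95
eef_pos: [540.9, -92.8, 282.7]
tcp_rot: [3.141, -0.001, 0.822]
ft_force: [-0.1, -0.6, -0.5]
opening: 0.006
```

```bash
python3 look.py w10; python3 meas.py w10 150 60 380 250 3.4; python3 ang.py w10 210 150 320 240
```

```text
31.0 [541.11 -92.38 282.28] [ 3.1412e+00 -3.0000e-04  8.2240e-01] [-0.49  0.37  0.16] 0.004969415924812452
blue 495 [261.6  69.8] rect [261.5  70. ] [20. 23.] 90.0 depth 295.4
red 102 [261.6 236.1] rect [261.5 236. ] [26.  3.] 90.0 depth 357.0
red 23 [261.3 197.8] rect [261.  197.5] [5. 4.] 90.0 depth 323.6
yel 468 [260.4 176.9] rect [260. 178.] [28. 35.] 81.3 depth 318.3
brass 640 [260.8 180.4] rect [260.5 181.5] [35. 33.] 90.0 depth 319.3
brass 338 [247.7 140.5] rect [247. 141.] [22. 20.] 90.0 depth 303.7
w10 N [545.1 -60.6] nutline -130.9 -128.9 hex mod60 -11.7 target -133.7 -133.2 fit -134.5
```

View pics/w10z.png

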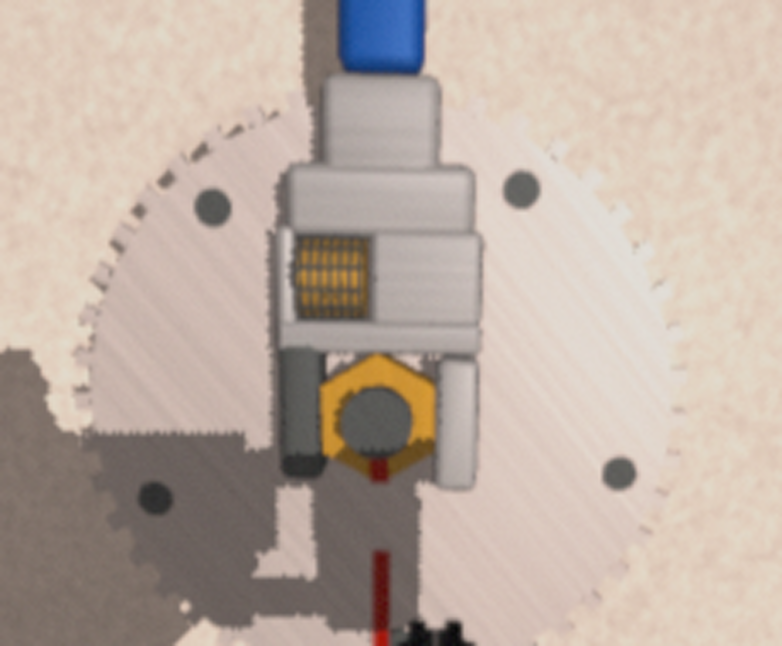

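Call:
play_rows --targets '[{"linear":[50,-15,5],"turn":0},{"linear":[105,-35,15],"turn":0},{"linear":[155,-49,40],"turn":0},{"linear":[195,-49,90],"turn":0},{"linear":[195,-49,140],"turn":0},{"linear":[195,-49,165],"turn":0},{"linear":[195,-49,165],"turn":0},{"linear":[195,-49,165],"turn":0},{"linear":[195,-43,165],"turn":0},{"linear":[195,-39,165],"turn":0},{"linear":[195,-39,165],"turn":0}]'

```text
t: 32.38
eef_pos: [645.5, 75.8, 117.6]
tcp_rot: [3.141, -0.001, 0.821]
ft_force: [-0.4, -0.4, 0.3]
opening: 0.007
```

Call:
play_rows --targets '[{"linear":[0,2,0],"turn":0},{"linear":[0,4,0],"turn":0},{"linear":[0.2,6.5,0],"turn":0.015},{"linear":[0.4,9,0],"turn":0.03},{"linear":[0.5,11.6,0],"turn":0.045},{"linear":[0.5,11.6,0],"turn":0.045}]'

```text
t: 33.12
eef_pos: [654.2, 68.6, 117.0]
tcp_rot: [3.141, -0.0, 0.776]
ft_force: [-1.9, 2.4, 0.8]
opening: -0.0
```

Call:
play_rows --targets '[{"linear":[0,-8,0],"turn":0},{"linear":[0,-14,-15],"turn":0},{"linear":[0,-14,-70],"turn":0},{"linear":[-40,-5,-115],"turn":0},{"linear":[-95,-5,-140],"turn":0},{"linear":[-150,-5,-150],"turn":0},{"linear":[-205,-5,-150],"turn":0},{"linear":[-205,-5,-150],"turn":0},{"linear":[-205,-5,-150],"turn":0}]'

```text
t: 34.25
eef_pos: [504.6, -71.3, 267.9]
tcp_rot: [3.14, -0.001, 0.776]
ft_force: [-0.1, 0.6, 0.8]
opening: 0.004
```

```bash
python3 look.py w11; python3 meas.py w11 190 60 420 250 3.4; python3 ang.py w11 240 150 350 250
```

```text
34.3 [504.84 -71.01 267.62] [ 3.1405e+00 -8.0000e-04  7.7720e-01] [ 1.12  0.01 -0.19] 0.0037480234282957392
blue 165 [302.   62.9] rect [302.  63.] [ 6. 24.] 90.0 depth 280.8
red 143 [297.8 234.4] rect [298.  233.5] [31.  4.] 90.0 depth 341.0
red 28 [298.5 191. ] rect [298.5 191. ] [6. 3.] 90.0 depth 306.7
yel 632 [298.2 172.8] rect [298.5 173.5] [37. 35.] 90.0 depth 302.4
brass 717 [298.1 173. ] rect [298.5 174. ] [38. 35.] 90.0 depth 302.6
brass 331 [285.8 130.5] rect [286.  130.5] [23. 18.] 90.0 depth 286.8
w11 N [545.  -60.7] nutline -134.0 -132.1 hex mod60 -14.9 target -133.9 -133.4 fit -133.1
```

View pics/w11z.png

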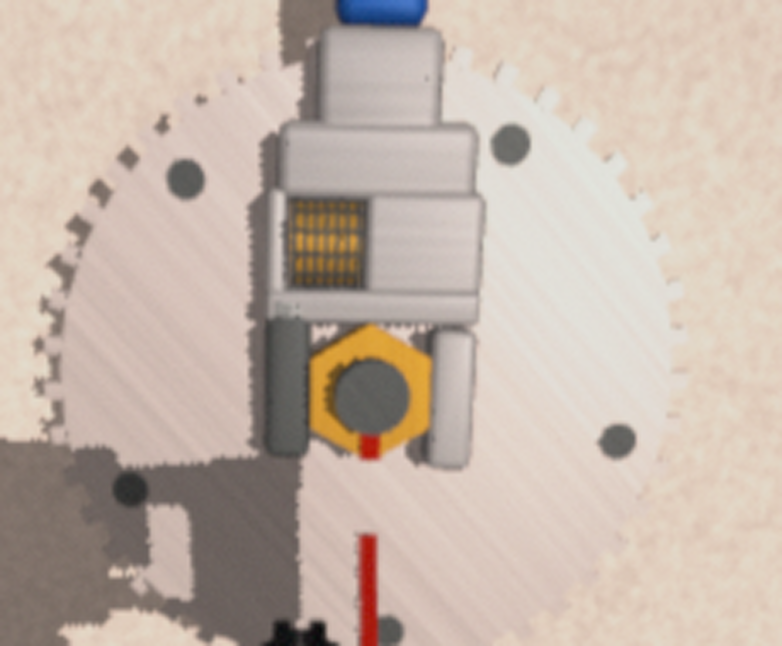

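```bash
python3 look.py s12 scene; python3 -c "
from cell import env; print(env.job_done())"
```

```text
34.35 [504.9  -70.79 267.32] [ 3.1409e+00 -5.0000e-04  7.7770e-01] [-0.24 -0.07  0.21] 0.0065947102704908694
the job is handed in; nothing more can be done
None
```

View pics/s12.png

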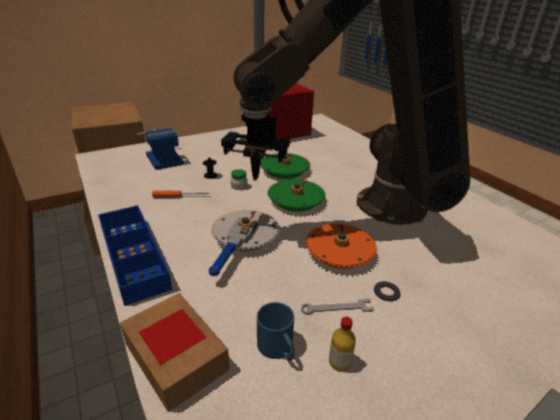

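I closed the jaws snugly on the nut, then turned the nut clockwise until its red line matched the one on the chainring. The job was handed in at 34.4 s.

- **Jaws:** it took three strokes and part of a fourth of the worm, then a short confirming stroke. Readings during the strokes peaked at about 18 N of press. At the end the stroke force only followed the press, at a ratio of about 0.57, so I took the worm as stopped and the finger as slipping. In the pictures both jaws lie against the flats. They cannot resolve a gap under about 0.5 mm.
- **Nut:** I pushed the side of the handle with the closed fingers, with about 3 to 5 N at the contact, and looked between pushes. The last view gives the nut's line at −132° to −134° and the target at −133.4°. The hexagon's own orientation gives a turn of about 41° against the wanted 40°. The readings agree to about 1.5°.
- **Scene:** the wrench sits on the nut, the gripper is clear above it, and the last scene picture shows the bystanders where they were.
- **Disagreements:** the wrench slid about 3 mm forward onto the nut during the first worm strokes. The second push turned the nut less than planned (about 0.066 rad for 0.095), so I added a third small push.

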